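# Stow the stud finder and dog down the flood locker

### The arm

A 6-joint arm with a two-finger parallel gripper is mounted at the origin on the work surface. World frame = base frame: x ahead of the robot, y to its left, z up, the work surface at z = 0. Lengths are in mm, angles in rad, forces in N, time in s.
With the tool pointing down it reaches from about 250 to 800 mm from the base axis. Payload 8.5 kg.
Tool frame: the origin (TCP) lies where the fingers leave the gripper's body, on its centre line; the fingertips stand 73 mm ahead of it and the grasp point (between the pads) lies 54 mm ahead of it (env.tip_extent is the distance from the TCP to the fingertips, in mm); y points along the fingers, x is the direction in which the jaws open and shut, and the axes are right-handed (so a half turn about y gives the same grasp; the last joint's range is limited). The gripper opens to 85 mm and grips with 20 to 120 N. Pads are 22 mm wide; open, the fingers measure 114 mm over their backs; the gripper's body (76 mm by 85 mm) begins 54 mm behind the grasp point. The pads swing forward as they close: fully open they stand 13 mm farther back than shut.
Start: joints at [-1.289, 0.238, -0.013, 1.319, 0, 1.571], TCP at [145.983, -504.258, 303.876] pointing down, gripper open.
Joint ranges: [-2.66, 2.66], [-1.03, 1.9], [-1.14, 1.46], [-1.82, 2.27], [-1.45, 1.34], [-3.14, 3.14]. Speed limits (rad/s): [2.22, 2.22, 2.79, 3.14, 3.14, 3.14].

### API

Orientations are given as a 3x3 rotation matrix whose columns are the frame's x, y, z axes.
In Python, from workcell import env gives the robot as it stands.
- The arm moves only by the tool jog_arm, never from a script. Its argument "increments" is a list of rows, each a list of 2 entries, a list of its own where there are three numbers: the shift along the tool's x, y, z in mm, then the turn about the tool's y in rad. In form: [[[dx, dy, dz], twist], ...]. A call has exactly 5 rows; each row is the pose to reach, as a shift and turn from the pose commanded when the call began, along the tool's axes at that moment; what a row does not reach only later rows make up. A row lasts 1/12 s, in which the tool goes at most 41.7 mm and 7.16 degrees, less where a joint would pass 70% of its speed; a pose out of reach is approached as far as the arm can. A call with a gripper value outside its range is refused whole. "hand" is the finger opening in mm, from 0 to 85.4, set as the call begins (left out, the last holds). The fingers move at their own pace and stop on an object; "force" is the grip in N (left out, the last holds). Time passes only in rows, so rows that repeat a pose let the fingers close, or fill a call up. It gives the time, the measured TCP pose, the force and the opening at its end, in the units of the state.
- env.state(): the state, without advancing time (a new reading comes with each control period).
- env.camera(name): name is "scene" or "top" or "wrist"; returns a dict with "img" (420x560x3 uint8, red, green, blue), "K" (3x3 intrinsics, pixels), "rvec" (rotation vector, rad) and "tvec" (3), from world to camera coordinates, as OpenCV has them. Camera axes: x right, y down, z forward; pixel columns grow to the right and rows downward; lengths in mm; the calibration is good to about 2 mm. The wrist camera is an equidistant fisheye: a pixel r from the principal point sees the ray r / f radians off the axis. A picture is of the moment at which its call begins. There is no depth.
- env.finish_job(): hands the job in, once; it reports no verdict.
The state is a dict: "time_s": time; "qpos": joint angles; "joint_vel": joint speeds; "joint_efforts": joint torques, N m; "position": TCP position; "tool_rot": TCP orientation; "contact_force": force on the tool from outside, world axes, zero at the start; "torque": the same for the moment, N m; "finger_gap": finger opening in mm.
Only numpy, scipy, OpenCV 4.12 (cv2) and the standard library are available. Lean on these libraries where they do the work, as an engineer would, in place of code of your own. Each camera call takes 0.05 s, during which the arm holds its last target. There are 200 camera calls.

### The job

Put the blue stud finder away against the spring flood: set it down, without dropping it, flat and face up in the open bay of the grey floodproof locker, then slide the yellow lid along its track until it is shut against the frame. Then wind the red handwheel clockwise by its upright black crank knob, through a full turn and on to its stop so that the steel bolt is driven fully home over the lid, and let go. Leave the steel bowl and the jar of nails standing where they are.

Things in the scene. Friction and masses are not known exactly. Their poses are not given: they have to be found in the camera images.
- finder_center (a point): Blue stud finder, 150 mm long (its x), 36 mm high, loose on the table, face up, about 0.2 kg. The point is its centre, 18 mm above its underside. Its waist, at this point and all the way towards -x, is 46 mm wide (its y): grip it there across y. The head, from 30 to 75 mm towards +x, is 66 mm wide. z up.
- locker: Grey flood-proof locker fixed to the table, 548 mm along its y, 230 mm along its x. Origin at table height below the bay's centre. x across the locker, y along the slide from the lid's parking deck (-y) over the bay to the handwheel end (+y), z up. Tops: tracks 98 mm, lid 88 mm, wheel end 90 mm above the table.
- bay_floor (a point): Centre of the floor of the locker's open bay, 12 mm above the table, axes as the locker's. The bay is 190 mm inside along x and 160 mm along y; its walls rise 66 mm above this floor. The lid runs 68 to 76 mm above this floor between two tracks whose tops are 86 mm above it.
- slide_lid (a joint): How far the yellow sliding lid is open, in m: 0 shut against the frame at the wheel end, 0.175 fully open, parked towards the locker's -y. Closing moves it along the locker's +y. About 2 N friction; it stays where it is left and moves freely over what lies flat in the bay.
- lid_grip (a point): Middle of the black bar handle on the lid: a round bar 12 mm thick, 110 mm long along x, this point on its centre line, 34 mm above the lid's top face. Axes as the locker's; grip it across y from above. The lid is 175 mm along y, 8 mm thick, the handle at its middle. With the lid shut, this point is straight above the bay's centre.
- handwheel (a joint): Turn of the handwheel in rad, growing clockwise as seen from above. Starts between 0 and 0.55; its stop, with the bolt fully home, is at 6.9, a little over one full turn on. The wheel drives the bolt 40 mm in all, towards -y over the edge of the shut lid. About 0.08 N m friction; it stays where it is left.
- wheel_axis (a point): Point on the handwheel's upright axis, at the height of the middle of the crank knob, 153 mm above the bay floor and 190 mm from the bay centre along the locker's +y. Axes as the locker's. Red rim of 142 mm outer diameter.
- crank_grip (a point): Middle of the black crank knob: an upright round post 26 mm thick, spinning freely on its pin, so fingers holding it need not turn. It is 55 mm from the wheel's axis; its top is 26 mm above this point, the wheel rim's top 33 mm below. Its x points outwards from the axis; at joint value q it lies at the angle -q from the locker's +x (counter-clockwise positive).
- bowl_center (a point): Round magnetic steel bowl, 130 mm across, 38 mm high; the point is on its axis half-way up. Bystander.
- jar_center (a point): Glass baby-food jar of nails with white cap, 60 mm across, 78 mm high; the point is at its centre. Bystander.
Not all that is in view belongs to the job. Several things look just like the part that bears finder_center: the one meant starts farthest to the robot's left.

How it is judged (in metres and radians):
On the way, in this order (a step that is already met when the one before it is completed fails the run):
1. the stud finder lies flat on the bay floor, let go (horizontal distance between finder_center and bay_floor below 0.07 m and z of finder_center in the frame of bay_floor between 0.01 and 0.028 m and angle between finder_center's own z axis and vertical below 0.2 rad and contact force between finder and the fingers below 0.1 N), for 0.2 s.
2. the lid is shut with the stud finder inside (horizontal distance between finder_center and bay_floor below 0.07 m and z of finder_center in the frame of bay_floor between 0.01 and 0.028 m and angle between finder_center's own z axis and vertical below 0.2 rad and value of joint slide_lid below 0.005 m), for 0.2 s.
3. the handwheel is wound to its stop over the shut lid (value of joint slide_lid below 0.005 m and value of joint handwheel above 6.72 rad), for 0.2 s.
At the end, for the whole second after the job is handed in: The stud finder lies flat (within 0.2 rad, face up) on the bay floor with its centre within 70 mm of the bay's centre; the lid is within 5 mm of shut; the handwheel is wound within 0.18 rad of its stop (joint above 6.72) and at rest (all of step 3 and horizontal distance between finder_center and bay_floor below 0.07 m and z of finder_center in the frame of bay_floor between 0.01 and 0.028 m and angle between finder_center's own z axis and vertical below 0.2 rad and velocity of joint handwheel between -0.1 and 0.1 rad/s); the robot touches nothing.
It fails at once if the stud finder is dropped (falls free faster than 0.8 m/s, a drop of over 30 mm) (linear speed of finder above 0.8 m/s and contact force between finder and the fingers below 0.05 N).
It fails at once if the bowl or the jar is displaced by more than 30 mm (distance of any of bowl_center, jar_center from where it was at the start of the episode above 0.03 m).
It fails at once if the nail jar or the bowl is tipped (angle between jar_center's own z axis and vertical above 0.4 rad or angle between bowl_center's own z axis and vertical above 0.5 rad).
It also fails if it takes over 64 s, if anything falls off the work surface, if the arm or the gripper's body presses on something with over 40 N, if the wrist force passes 120 N, or if a joint passes its speed limit or range.

## Working session

There is one attempt and no reset: what is moved stays moved. The work goes in short steps, Python scripts to look and compute and a tool call to move; the robot and the scene stay as the last step left them, time stands still between calls to the robot, and variables do not carry over. Pictures are saved under pics/ and viewed, about 8 in all and at most 12, crops included, and the job is handed in when it is done.

Besides the shell and the picture viewer there is one more tool, called after "Call:" as name([rows], argument=value, ...), one row to a line, values as JSON. jog_arm: Moves the arm, as the interface text tells. Its arguments: {"type":"object","properties":{"increments":{"type":"array","items":{"type":"array"}},"hand":{"type":"number"},"force":{"type":"number"}},"required":["increments"]}

```bash
ls; mkdir -p pics; python3 - <<'E'
from workcell import env
import cv2
s=env.state(); print(s)
for n in("scene","top"):
    c=env.camera(n); cv2.imwrite(f"pics/{n}0.png",c["img"][:,:,::-1]); print(n,c["K"],c["rvec"],c["tvec"])
E
```

```text
pics
{'time_s': 0.0, 'qpos': array([-1.28900627e+00,  2.38785531e-01, -1.42426220e-02,  1.31918854e+00,
       -1.35806283e-05,  1.57081317e+00]), 'joint_vel': array([ 6.52118756e-04, -5.30790685e-04,  1.08302700e-04,  8.38377052e-05,
       -2.58234331e-04,  9.50267260e-04]), 'joint_efforts': array([-3.23770553e-05, -5.38782084e+01,  3.46439517e+01,  1.82950753e-02,
       -9.80927280e-05,  5.36378110e-06]), 'position': array([ 145.90276907, -504.00486388,  303.27958083]), 'tool_rot': array([[ 2.78059085e-01, -4.08013689e-04,  9.60563886e-01],
       [-9.60562922e-01,  1.36056795e-03,  2.78059384e-01],
       [-1.42036447e-03, -9.99998991e-01, -1.36045432e-05]]), 'contact_force': array([-0.13920042,  0.24327773,  0.05327638]), 'torque': array([ 0.02734992, -0.05977142, -0.05196969]), 'finger_gap': 85.5840802388614}
scene [[397.7386638    0.         278.90111421]
 [  0.         397.7386638  211.25019069]
 [  0.           0.           1.        ]] [ 2.2247509   1.06822288 -0.39725341] [-268.48562293 -239.9875338  1670.14105567]
top [[383.40475816   0.         281.75417439]
 [  0.         383.40475816 216.60987963]
 [  0.           0.           1.        ]] [ 2.1790509  -2.18210268  0.1023544 ] [ -33.52984739  507.50018014 1151.62595549]
```

View pics/scene0.png

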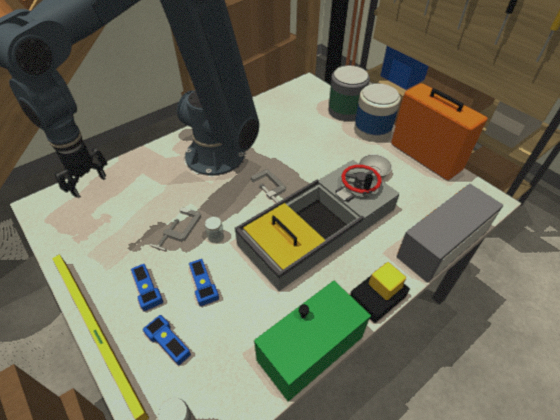

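View pics/top0.png

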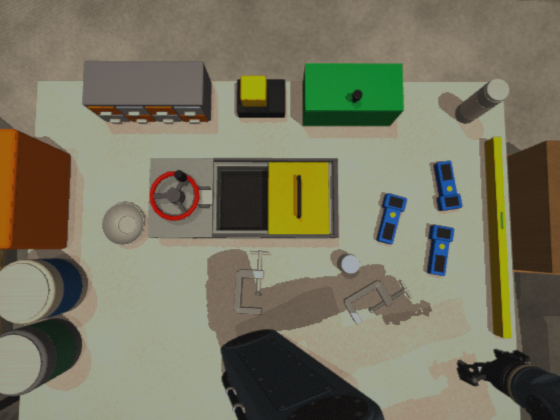

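The top view has world +y to the left, so the finder meant is the one at about (392,218). The lid is parked on the right, the bay is dark at (242,198), the wheel is at (175,195) and its knob at (180,176).

```bash
cat > h.py <<'E'
import numpy as np, cv2
from workcell import env
def cam(n, save=None):
    c=env.camera(n)
    if save: cv2.imwrite(f"pics/{save}.png",c["img"][:,:,::-1])
    c["R"]=cv2.Rodrigues(np.array(c["rvec"],float))[0]; c["t"]=np.array(c["tvec"],float).ravel()
    c["C"]=-c["R"].T@c["t"]; c["fish"]=n=="wrist"; return c
def ray(c,uv):
    K=c["K"]; x=(uv[0]-K[0,2])/K[0,0]; y=(uv[1]-K[1,2])/K[1,1]
    if c["fish"]:
        r=np.hypot(x,y); k=np.sinc(r/np.pi); d=np.array([x*k,y*k,np.cos(r)])
    else: d=np.array([x,y,1.])
    d=c["R"].T@d; return d/np.linalg.norm(d)
def plane(c,uv,z):
    d=ray(c,uv); return c["C"]+d*(z-c["C"][2])/d[2]
def tri(c1,p1,c2,p2):
    d1,d2=ray(c1,p1),ray(c2,p2)
    s=np.linalg.lstsq(np.c_[d1,-d2],c2["C"]-c1["C"],rcond=None)[0]
    a,b=c1["C"]+s[0]*d1,c2["C"]+s[1]*d2
    return (a+b)/2,np.linalg.norm(a-b)
def blobs(c,lo,hi,amin=20):
    m=cv2.inRange(cv2.cvtColor(c["img"],cv2.COLOR_RGB2HSV),lo,hi)
    n,l,s,ce=cv2.connectedComponentsWithStats(m)
    return [(s[i,4],ce[i].round(1),cv2.findContours((l==i).astype(np.uint8),cv2.RETR_EXTERNAL,cv2.CHAIN_APPROX_NONE)[0][0]) for i in range(1,n) if s[i,4]>=amin]
BLUE=((105,130,60),(130,255,255)); YEL=((22,150,90),(33,255,255)); RED=((0,150,90),(8,255,255))
E
python3 - <<'E'
from h import *
for n in("top","scene"):
    c=cam(n); print(n,c["C"].round(0))
    for k,col,z in(("B",BLUE,36),("Y",YEL,88),("R",RED,130)):
        for a,ce,ct in blobs(c,*col,amin=40 if k!="R" else 100):
            r=cv2.minAreaRect(ct); print(k,a,ce,plane(c,ce,z).round(0),"rect",np.round(r[0]),np.round(r[1]),round(r[2]))
            if k=="Y" and 1500<a: print([plane(c,p,88).round(0)[:2].tolist() for p in cv2.boxPoints(r)])
    im=c["img"][:,:,::-1]
    if n=="top": t=cv2.resize(im[140:290,140:410],None,fx=2.9,fy=2.9,interpolation=2)
cv2.imwrite("pics/crop1.png",t)
E
```

```text
top [ 406.  -26. 1191.]
B 523 [447.  187.5] [ 595. -539.   36.] rect [447. 185.] [48. 21.] 81
B 537 [390.3 216.6] [ 506. -363.   36.] rect [390. 219.] [21. 48.] 14
B 547 [439.6 247.9] [ 411. -510.   36.] rect [439. 250.] [22. 48.] 9
Y 676 [252.9  88.4] [884.  51.  88.] rect [253.  90.] [27. 26.] 90
Y 1593 [501.6 238.2] [ 438. -668.   88.] rect [502. 237.] [201.   8.] 87
[[737.0, -657.0], [738.0, -681.0], [160.0, -680.0], [159.0, -656.0]]
Y 4080 [298.  197.8] [556. -81.  88.] rect [298. 198.] [71. 60.] 90
[[662.0, 6.0], [662.0, -169.0], [454.0, -167.0], [454.0, 6.0]]
R 590 [173.4 197.8] [551. 268. 130.] rect [174. 196.] [49. 48.] 16
scene [1162. -590. 1105.]
B 1160 [402.3  68.8] [  79. 1098.   36.] rect [402.  70.] [47. 30.] 27
B 233 [365.9 121. ] [268. 623.  36.] rect [366. 122.] [27. 17.] 30
B 479 [203.4 285.1] [ 529. -377.   36.] rect [202. 281.] [44. 21.] 72
B 503 [146.5 289.8] [ 435. -520.   36.] rect [145. 286.] [44. 22.] 68
B 647 [166.6 339.6] [ 613. -548.   36.] rect [168. 340.] [50. 23.] 45
Y 98 [555.8  21.9] [ 345. 2117.   88.] rect [557.  20.] [ 7. 20.] 27
Y 2602 [283.5 235.2] [564. -89.  88.] rect [284. 233.] [65. 51.] 47
[[455.0, -173.0], [408.0, 21.0], [659.0, 2.0], [685.0, -174.0]]
Y 1819 [101.4 341.7] [ 538. -686.   88.] rect [ 99. 338.] [186.  12.] 62
[[189.0, -703.0], [188.0, -672.0], [782.0, -674.0], [778.0, -698.0]]
Y 794 [386.7 280.3] [883.  42.  88.] rect [387. 280.] [30. 30.] 45
R 305 [360.4 178.8] [564. 256. 130.] rect [361. 178.] [27. 38.] 90
```

View pics/crop1.png

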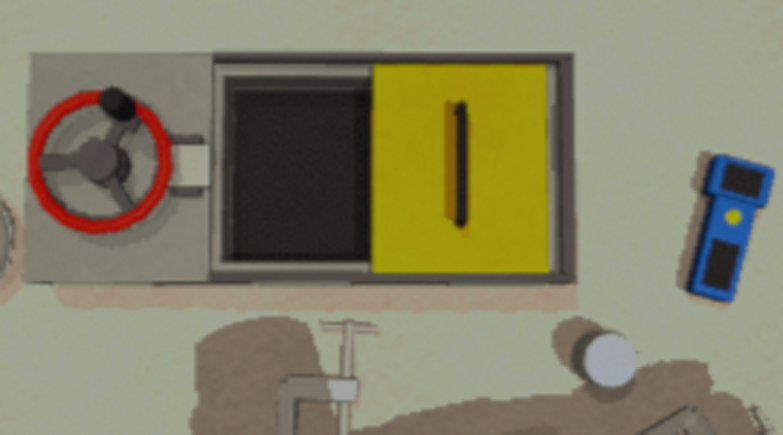

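```bash
python3 - <<'E'
from h import *
T,S=cam("top"),cam("scene")
def hsv(c): return cv2.cvtColor(c["img"],cv2.COLOR_RGB2HSV)
# finder: dark/yellow features within each blue blob's hull
def feats(c,near):
    b=min(blobs(c,*BLUE,amin=150),key=lambda b:np.hypot(*(b[1]-near)))
    hull=np.zeros(c["img"].shape[:2],np.uint8); cv2.fillConvexPoly(hull,cv2.convexHull(b[2]),1)
    h=hsv(c); dark=((h[...,2]<70)&(hull>0)).astype(np.uint8); y=cv2.inRange(h,(20,110,80),(36,255,255))*hull
    n,l,s,ce=cv2.connectedComponentsWithStats(dark); d=[(s[i,4],ce[i].round(1)) for i in range(1,n) if s[i,4]>8]
    m=cv2.moments(y,True); return sorted(d,key=lambda a:-a[0])[:2],(m["m10"]/m["m00"],m["m01"]/m["m00"])
ft,fs=feats(T,(390,217)),feats(S,(203,285)); print(ft,fs)
print("button",tri(T,ft[1],S,fs[1]))
for i in ft[0]:
  for j in fs[0]: print("screen",tri(T,i[1],S,j[1]), plane(T,i[1],36).round(1))
# red rim ellipse centre
for c in(T,S):
    m=cv2.inRange(hsv(c),(0,130,70),(10,255,255)); n,l,s,_=cv2.connectedComponentsWithStats(m)
    k=1+np.argmax([s[i,4] if s[i,0]<420 else 0 for i in range(1,n)])
    e=cv2.fitEllipse(cv2.findNonZero((l==k).astype(np.uint8))); c["e"]=e[0]; print("rim",e)
print("rim tri",tri(T,T["e"],S,S["e"]), "planes",plane(T,T["e"],128).round(1),plane(S,S["e"],128).round(1))
# dark objects: handle on the lid, knob
for c,hb,kb in((T,(285,165,312,230),(168,165,195,188)),(S,(266,208,305,252),(350,165,382,200))):
    v=hsv(c)[...,2]
    for nme,b in(("bar",hb),("knob",kb)):
        m=(v[b[1]:b[3],b[0]:b[2]]<55).astype(np.uint8); n,l,s,ce=cv2.connectedComponentsWithStats(m)
        k=1+np.argmax(s[1:,4]); r=cv2.minAreaRect(cv2.findNonZero((l==k).astype(np.uint8)))
        c[nme]=ce[k]+b[:2]; print(nme,c[nme],s[k],np.array(cv2.boxPoints(r))+b[:2])
print("bar",tri(T,T["bar"],S,S["bar"]),"knob",tri(T,T["knob"],S,S["knob"]))
# locker yaw from the lid edges (top view)
ct=max(blobs(T,*YEL),key=lambda b:b[0])[2]; h=cv2.convexHull(ct)[:,0]
P=np.array([plane(T,p,88)[:2] for p in ct[:,0]]); lo,hi=P.min(0),P.max(0)
for ax in(0,1):
  for e in(lo[ax],hi[ax]):
    q=P[(abs(P[:,ax]-e)<7)&(P[:,1-ax]>lo[1-ax]+15)&(P[:,1-ax]<hi[1-ax]-15)]; print("edge",ax,np.polyfit(q[:,1-ax]-lo[1-ax],q[:,ax],1).round(4))
# outline of the locker in top view
for p,z in(((149.6,197),90),((338,198),98),((240,158.3),98),((240,237.3),98)): print(plane(T,p,z).round(0))
cs=cv2.resize(S["img"][140:300,220:420,::-1],None,fx=3.7,fy=3.7,interpolation=2); cv2.imwrite("pics/crop2.png",cs)
E
```

```text
([(np.int32(135), array([388.1, 230.9])), (np.int32(109), array([395.7, 201.9]))], (392.5, 214.5)) ([(np.int32(98), array([197.7, 268. ])), (np.int32(94), array([205.8, 291.6]))], (202.36363636363637, 280.90909090909093))
button (array([ 512.60846453, -370.76075982,   33.24644104]), np.float64(0.18281713962431034))
screen (array([ 462.51917114, -356.84964076,   32.05766456]), np.float64(0.8400790965165936)) [ 462.6 -355.4   36. ]
screen (array([ 477.7245857 , -373.39977424,  -75.11915334]), np.float64(32.89999020175207)) [ 462.6 -355.4   36. ]
screen (array([ 532.13999758, -366.0761836 ,  124.52952843]), np.float64(28.65283448618906)) [ 550.8 -380.8   36. ]
screen (array([ 551.07089862, -381.9621797 ,   32.7821784 ]), np.float64(0.4040152701846384)) [ 550.8 -380.8   36. ]
rim ((173.9599151611328, 195.37196350097656), (44.94330596923828, 46.08022689819336), 50.554264068603516)
rim ((361.0632019042969, 178.24237060546875), (24.94086265563965, 37.02640151977539), 99.27899932861328)
rim tri (array([558.61859148, 268.66908607, 121.07943977]), np.float64(1.5063231723384614)) planes [558.1 
[... 265 characters left out ...]
 171.]
 [186. 171.]
 [186. 181.]
 [175. 181.]]
bar [284.93814433 229.21649485] [ 7  8 24 29 97] [[269.5 219.5]
 [273.5 215.5]
 [299.  241. ]
 [295.  245. ]]
knob [364.31707317 181.72560976] [  4   9  19  16 164] [[353.23529434 185.94117737]
 [356.55294228 171.01176453]
 [372.96470642 174.65882492]
 [369.64705849 189.58823776]]
bar (array([558.85378752, -81.44279839, 107.83042173]), np.float64(3.0907173238969676)) knob (array([602.7082423 , 237.19363794, 159.33019598]), np.float64(12.330689175273118))
edge 0 [1.400000e-03 4.541947e+02]
edge 0 [  0.     662.0607]
edge 1 [ 4.800000e-03 -1.680193e+02]
edge 1 [-0.0066  6.4358]
[559. 348.  90.]
[ 554. -196.   98.]
[671.  87.  98.]
[442.  85.  98.]
```

View pics/crop2.png

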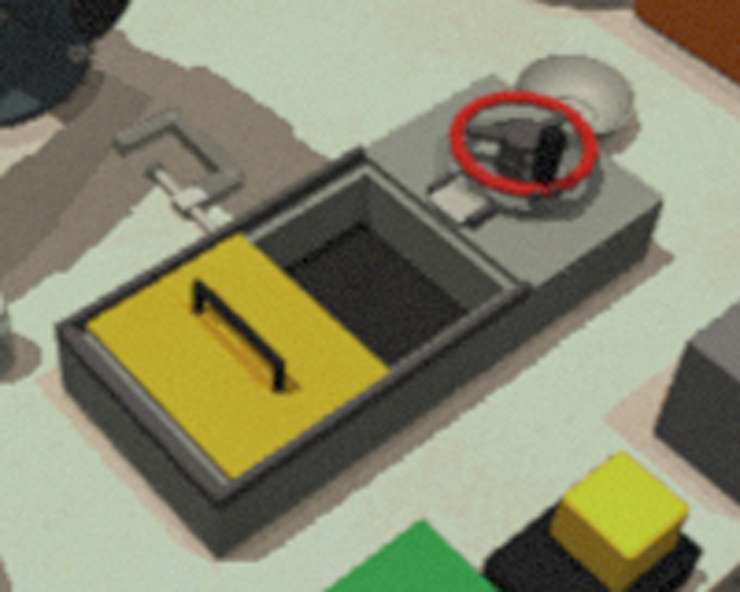

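Call:
jog_arm([
  [[-3,8,38],0],
  [[-7,16,76],0],
  [[-10,24,114],0],
  [[-13,32,151],0],
  [[-17,40,189],0],
], hand=85, force=60)

```text
time_s: 0.72
position: [324.2, -434.6, 263.6]
tool_rot: [[0.278, 0.0, 0.961], [-0.961, -0.0, 0.278], [0.0, -1.0, 0.0]]
contact_force: [0.4, -2.0, -0.8]
finger_gap: 85.1
```

Call:
jog_arm([
  [[-3,8,38],0.111],
  [[-7,16,76],0.222],
  [[-10,24,114],0.333],
  [[-13,32,151],0.444],
  [[-17,40,189],0.554],
])

```text
time_s: 1.13
position: [501.2, -365.5, 223.4]
tool_rot: [[-0.274, -0.0, 0.962], [-0.962, -0.0, -0.274], [0.0, -1.0, -0.0]]
contact_force: [-0.2, 0.4, -0.3]
finger_gap: 84.7
```

```bash
python3 - <<'E'
from h import *
W=cam("wrist","w1"); s=env.state(); print(s["time_s"],s["position"],s["tool_rot"].round(3),W["C"].round(0),W["K"].round(1),W["R"].round(2))
E
```

```text
1.1833 [ 506.47721673 -362.90201761  221.36610855] [[-0.283  0.002  0.959]
 [-0.959  0.002 -0.283]
 [-0.002 -1.     0.001]] [ 576. -387.  293.] [[325.2   0.  280.3]
 [  0.  325.2 209.3]
 [  0.    0.    1. ]] [[-0.27 -0.96  0.  ]
 [-0.92  0.26  0.3 ]
 [-0.29  0.08 -0.95]]
```

View pics/w1.png

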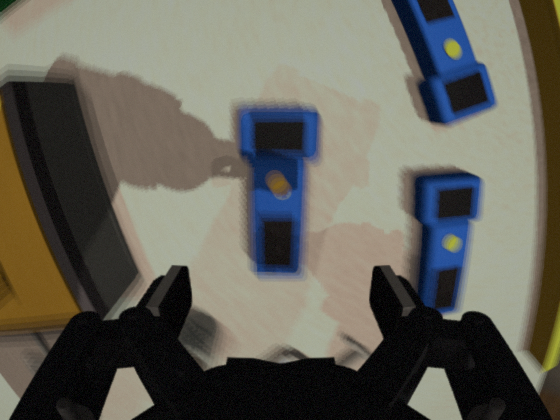

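```bash
python3 - <<'E'
from h import *
W=cam("wrist"); W=cam("wrist"); s=env.state(); print(s["position"],s["tool_rot"].round(3))
b=min(blobs(W,*BLUE,amin=300),key=lambda b:np.hypot(*(b[1]-(278,190))))
P=np.array([plane(W,p,36)[:2] for p in b[2][:,0]])
r=cv2.minAreaRect(P.astype(np.float32)); print(r)
best=None
for yaw in (-.283,):
  u=np.array([np.cos(yaw),np.sin(yaw)]);v=np.array([-u[1],u[0]]); a=P@u;c=P@v
  print("len",a.min(),a.max(),"centre along",(a.min()+a.max())/2)
  t=a<a.min()+60; t&=a>a.min()+8
  L=t&(c>np.median(c[t])); R=t&~L
  print("sides",np.polyfit(a[L],c[L],1),c[L].mean(),np.polyfit(a[R],c[R],1),c[R].mean())
  m=(a.min()+a.max())/2; print("tcp along",s["position"][:2]@u,"across",s["position"][:2]@v)
E
```

```text
[ 501.65877068 -364.82525221  222.43188632] [[-0.266 -0.001  0.964]
 [-0.964  0.001 -0.266]
 [-0.001 -1.    -0.002]]
((502.51507568359375, -368.3603210449219), (63.033451080322266, 146.4498291015625), 74.47185516357422)
len 512.091168176521 658.908656980447 centre along 585.499912578484
sides [ 1.28085478e-02 -1.99143319e+02] -192.13713260245856 [-2.74407588e-02 -2.19300481e+02] -234.29831718226026
tcp along 583.5767279028205 across -210.23127622724436
```

Call:
jog_arm([
  [[2.5,35,-1],0],
  [[2.5,72,-1],0],
  [[2.5,110,-1],0],
  [[2.5,135,-1],0],
  [[2.5,143,-1],0],
])

```text
time_s: 1.7
position: [495.2, -367.8, 77.1]
tool_rot: [[-0.269, -0.005, 0.963], [-0.963, 0.004, -0.269], [-0.002, -1.0, -0.006]]
contact_force: [-1.2, 0.5, -0.1]
finger_gap: 84.9
```

Call:
jog_arm([
  [[0,0,0],0],
  [[0,0,0],0],
  [[0,0,0],0],
  [[0,0,0],0],
  [[0,0,0],0],
], hand=30)

```text
time_s: 2.12
position: [499.0, -369.4, 83.5]
tool_rot: [[-0.269, 0.003, 0.963], [-0.963, -0.002, -0.269], [0.001, -1.0, 0.004]]
contact_force: [-1.2, 0.4, 7.1]
finger_gap: 45.0
```

Call:
jog_arm([
  [[0,0,0],0],
  [[0,0,0],0],
  [[0,0,0],0],
  [[0,0,0],0],
  [[0,0,0],0],
])

```text
time_s: 2.53
position: [499.0, -369.4, 83.5]
tool_rot: [[-0.269, 0.003, 0.963], [-0.963, -0.002, -0.269], [0.001, -1.0, 0.004]]
contact_force: [-1.5, 0.5, 6.4]
finger_gap: 44.7
```

Call:
jog_arm([
  [[0,-15,0],0],
  [[0,-45,0],0],
  [[0,-80,0],0],
  [[0,-115,0],0],
  [[0,-157,0],0],
])

```text
time_s: 2.95
position: [497.4, -368.2, 239.3]
tool_rot: [[-0.269, -0.001, 0.963], [-0.963, 0.0, -0.269], [-0.0, -1.0, -0.001]]
contact_force: [0.8, -1.2, -2.8]
finger_gap: 45.0
```

Call:
jog_arm([
  [[-30,0,-4.5],0],
  [[-60,0,-9],0],
  [[-90,0,-13.5],0],
  [[-120,0,-18],0],
  [[-150,0,-22.5],0],
])

```text
time_s: 3.37
position: [516.6, -216.9, 239.0]
tool_rot: [[-0.269, 0.002, 0.963], [-0.963, -0.001, -0.269], [0.0, -1.0, 0.002]]
contact_force: [0.4, 0.0, -2.6]
finger_gap: 45.0
```

Call:
jog_arm([
  [[-30,0,-4.4],0],
  [[-60,0,-8.8],0],
  [[-90,0,-13],0],
  [[-120,0,-17.5],0],
  [[-150,0,-22],0],
])

```text
time_s: 3.78
position: [526.0, -112.5, 238.5]
tool_rot: [[-0.219, 0.007, 0.976], [-0.975, 0.026, -0.22], [-0.027, -1.0, 0.001]]
contact_force: [0.4, -0.4, -3.1]
finger_gap: 45.1
```

Call:
jog_arm([
  [[-35,0,-5],-0.06],
  [[-70,0,-10],-0.12],
  [[-105,0,-15],-0.18],
  [[-135,0,-19.5],-0.23],
  [[-148,0,-21.5],-0.272],
])

```text
time_s: 4.2
position: [538.2, 34.6, 242.0]
tool_rot: [[0.054, 0.006, 0.999], [-0.998, 0.028, 0.053], [-0.027, -1.0, 0.008]]
contact_force: [-0.4, -0.5, -2.6]
finger_gap: 45.3
```

```bash
python3 - <<'E'
from h import *
for i in range(4): W=cam("wrist","w2")
T=cam("top"); s=env.state(); print(s["time_s"],s["position"],s["tool_rot"].round(3),s["contact_force"].round(1),W["C"].round(0))
m=cv2.inRange(cv2.cvtColor(W["img"],cv2.COLOR_RGB2HSV),*RED)
e=cv2.fitEllipse(cv2.findNonZero(m)); print(e,plane(W,e[0],128))
E
```

```text
4.45 [537.94002947  32.16151726 241.60002523] [[ 0.049  0.005  0.999]
 [-0.998  0.027  0.049]
 [-0.026 -1.     0.007]] [-0.5  0.4 -2. ] [616.  35. 312.]
((7.723411560058594, 187.09445190429688), (85.97039031982422, 155.55201721191406), 166.38172912597656) [563.90867825 252.91942928 128.        ]
```

View pics/w2.png

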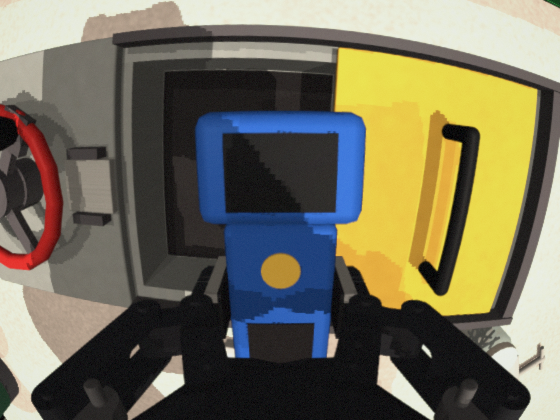

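```bash
python3 - <<'E'
from h import *
s=env.state(); print(s["time_s"],s["qpos"].round(3),s["joint_efforts"].round(1),s["torque"])
E
```

```text
4.45 [ 0.048  0.286 -0.11   1.168  0.026  3.141] [  1.1 -57.9  34.6  -0.1   0.2  -0. ] [-0.03361051  0.0412931   0.01940515]
```

Call:
jog_arm([
  [[0,0,0],0],
  [[0,0,0],0],
  [[0,0,0],0],
  [[0,0,0],0],
  [[0,0,0],0],
])

```text
time_s: 4.87
position: [537.9, 32.6, 241.4]
tool_rot: [[0.05, 0.005, 0.999], [-0.998, 0.027, 0.05], [-0.027, -1.0, 0.006]]
contact_force: [0.2, -0.2, -2.1]
finger_gap: 44.6
```

Call:
jog_arm([
  [[0,0,0],-0.06],
  [[0,0,0],-0.12],
  [[0,0,0],-0.15],
  [[0,0,0],-0.15],
  [[0,0,0],-0.15],
])

```text
time_s: 5.28
position: [537.9, 32.9, 241.4]
tool_rot: [[0.198, 0.005, 0.98], [-0.98, 0.027, 0.198], [-0.025, -1.0, 0.01]]
contact_force: [0.5, -0.3, -3.5]
finger_gap: 45.1
```

Call:
jog_arm([
  [[-9,0,5.3],0],
  [[-18,0.5,10.6],0],
  [[-27,1,16],0],
  [[-36,1,21],0],
  [[-44.5,1.5,26.5],0],
])

```text
time_s: 5.7
position: [555.4, 83.3, 241.3]
tool_rot: [[0.2, 0.005, 0.98], [-0.979, 0.027, 0.2], [-0.025, -1.0, 0.01]]
contact_force: [0.1, -0.1, -2.2]
finger_gap: 45.0
```

Call:
jog_arm([
  [[0,15,0],0],
  [[0,30,0],0],
  [[0,45,0],0],
  [[0,55,0],0],
  [[0,60,0],0],
])

```text
time_s: 6.12
position: [554.8, 84.1, 179.8]
tool_rot: [[0.2, 0.003, 0.98], [-0.979, 0.027, 0.2], [-0.026, -1.0, 0.008]]
contact_force: [0.2, 0.3, -3.5]
finger_gap: 44.7
```

```bash
python3 - <<'E'
from h import *
for i in range(3): T=cam("top")
W=cam("wrist"); s=env.state(); print(s["time_s"],s["position"],s["tool_rot"].round(3),s["contact_force"].round(1),s["qpos"].round(2))
a=cv2.resize(T["img"][140:260,130:350,::-1],(770,420)); b=cv2.resize(W["img"][:,:,::-1],(230,172)); a[:172,540:]=b
cv2.imwrite("pics/t3.png",a)
E
```

```text
6.3167 [555.644057    83.7229344  181.88657217] [[ 0.2    0.006  0.98 ]
 [-0.98   0.027  0.199]
 [-0.025 -1.     0.011]] [ 1.5 -0.4 -2.4] [ 0.14  0.36 -0.16  1.04  0.03  3.08]
```

View pics/t3.png

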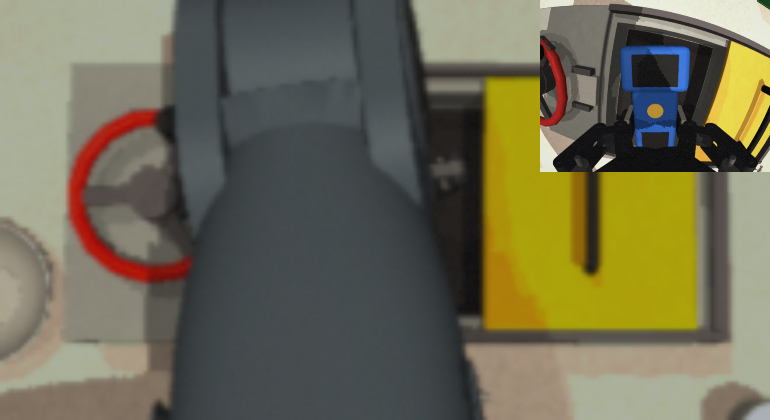

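The finder hangs over the bay, head towards +x, clear of the lid edge and walls. I'll lower it in small steps and watch the force.

Call:
jog_arm([
  [[0,20,0],0],
  [[0,40,0],0],
  [[0,60,0],0],
  [[0,72,0],0],
  [[0,79,0],0],
])

```text
time_s: 6.73
position: [555.6, 85.6, 101.7]
tool_rot: [[0.199, 0.004, 0.98], [-0.98, 0.027, 0.199], [-0.025, -1.0, 0.01]]
contact_force: [-0.2, 0.3, -3.1]
finger_gap: 44.6
```

Call:
jog_arm([
  [[0,1,0],0],
  [[0,2,0],0],
  [[0,3,0],0],
  [[0,3,0],0],
  [[0,3,0],0],
])

```text
time_s: 7.15
position: [556.1, 85.8, 100.1]
tool_rot: [[0.2, 0.006, 0.98], [-0.98, 0.027, 0.199], [-0.025, -1.0, 0.012]]
contact_force: [-0.4, -0.6, -2.5]
finger_gap: 44.7
```

Call:
jog_arm([
  [[0,1,0],0],
  [[0,1.5,0],0],
  [[0,2,0],0],
  [[0,2,0],0],
  [[0,2,0],0],
])

```text
time_s: 7.57
position: [555.7, 85.8, 97.3]
tool_rot: [[0.2, 0.005, 0.98], [-0.98, 0.027, 0.199], [-0.025, -1.0, 0.01]]
contact_force: [-0.7, 0.9, -3.2]
finger_gap: 44.8
```

Call:
jog_arm([
  [[0,0.5,0],0],
  [[0,1,0],0],
  [[0,1.5,0],0],
  [[0,1.5,0],0],
  [[0,1.5,0],0],
])

```text
time_s: 7.98
position: [555.8, 85.8, 96.1]
tool_rot: [[0.199, 0.005, 0.98], [-0.98, 0.027, 0.199], [-0.025, -1.0, 0.011]]
contact_force: [0.1, -0.7, 2.0]
finger_gap: 45.3
```

Call:
jog_arm([
  [[0,0,0],0],
  [[0,0,0],0],
  [[0,0,0],0],
  [[0,0,0],0],
  [[0,0,0],0],
], hand=68)

```text
time_s: 8.4
position: [555.8, 85.8, 95.8]
tool_rot: [[0.2, 0.005, 0.98], [-0.98, 0.027, 0.199], [-0.025, -1.0, 0.01]]
contact_force: [0.2, 0.5, 0.5]
finger_gap: 68.3
```

Call:
jog_arm([
  [[0,-15,0],0],
  [[0,-35,0],0],
  [[0,-65,0],0],
  [[0,-100,0],0],
  [[0,-130,0],0],
])

```text
time_s: 8.82
position: [554.9, 82.3, 227.6]
tool_rot: [[0.199, 0.005, 0.98], [-0.98, 0.027, 0.199], [-0.025, -1.0, 0.01]]
contact_force: [1.1, -0.4, -0.0]
finger_gap: 67.5
```

```bash
python3 - <<'E'
from h import *
for i in range(3): W=cam("wrist","w4")
s=env.state(); print(s["time_s"],s["position"],s["tool_rot"].round(3),s["contact_force"].round(1),s["finger_gap"],W["C"].round(0))
b=max(blobs(W,*BLUE,amin=300),key=lambda b:b[0])
print(b[1],cv2.minAreaRect(np.array([plane(W,p,48)[:2] for p in b[2][:,0]],np.float32)))
E
```

```text
8.9667 [556.31260103  82.45547012 228.33610644] [[ 0.2    0.01   0.98 ]
 [-0.98   0.028  0.199]
 [-0.025 -1.     0.015]] [ 0.6 -0.9  0.2] 67.75522060844872 [633.  95. 302.]
[279.9 189.9] ((559.187255859375, 87.7816162109375), (149.03778076171875, 64.15119934082031), 10.745536804199219)
```

View pics/w4.png

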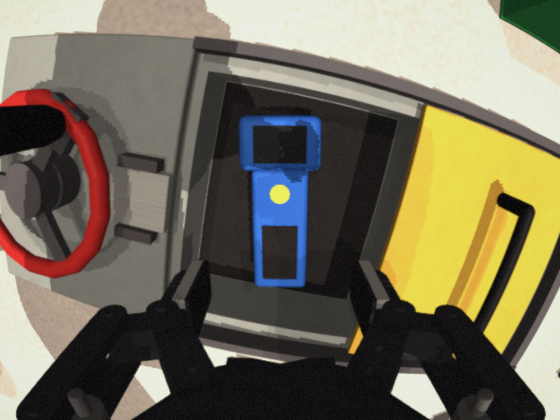

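The finder lies flat in the bay at (559, 88), 149×64 mm on the z=48 plane. Next I'll go over the lid handle and turn the tool half a turn, so that joint 6 stays within its range.

Call:
jog_arm([
  [[32,0,-6],-0.12],
  [[64,0,-12],-0.24],
  [[96,0,-18],-0.36],
  [[128,0,-24],-0.48],
  [[160,0,-30],-0.6],
], hand=60)

```text
time_s: 9.38
position: [556.9, -81.7, 220.1]
tool_rot: [[0.722, 0.003, 0.692], [-0.691, 0.027, 0.722], [-0.016, -1.0, 0.022]]
contact_force: [0.2, -1.1, -0.5]
finger_gap: 60.1
```

Call:
jog_arm([
  [[0,0,0],-0.12],
  [[0,0,0],-0.24],
  [[0,0,0],-0.36],
  [[0,0,0],-0.48],
  [[0,0,0],-0.6],
])

```text
time_s: 9.8
position: [557.0, -80.5, 220.0]
tool_rot: [[0.987, 0.003, 0.164], [-0.164, 0.027, 0.986], [-0.002, -1.0, 0.027]]
contact_force: [0.2, -0.1, -0.9]
finger_gap: 59.8
```

Call:
jog_arm([
  [[0,0,0],-0.12],
  [[0,0,0],-0.24],
  [[0,0,0],-0.36],
  [[0,0,0],-0.48],
  [[0,0,0],-0.6],
])

```text
time_s: 10.22
position: [557.1, -80.3, 220.1]
tool_rot: [[0.906, 0.003, -0.422], [0.422, 0.027, 0.906], [0.014, -1.0, 0.023]]
contact_force: [-1.2, -0.5, -0.1]
finger_gap: 60.4
```

Call:
jog_arm([
  [[0,0,0],-0.12],
  [[0,0,0],-0.24],
  [[0,0,0],-0.36],
  [[0,0,0],-0.48],
  [[0,0,0],-0.6],
])

```text
time_s: 10.63
position: [557.0, -80.3, 220.0]
tool_rot: [[0.51, 0.003, -0.86], [0.86, 0.027, 0.51], [0.025, -1.0, 0.011]]
contact_force: [-0.2, -0.4, 0.2]
finger_gap: 59.7
```

Call:
jog_arm([
  [[0,0,0],-0.12],
  [[0,0,0],-0.24],
  [[0,0,0],-0.36],
  [[0,0,0],-0.48],
  [[0,0,0],-0.54],
])

```text
time_s: 11.05
position: [557.1, -80.3, 220.0]
tool_rot: [[-0.006, 0.003, -1.0], [1.0, 0.027, -0.006], [0.027, -1.0, -0.003]]
contact_force: [0.0, -0.4, 0.1]
finger_gap: 60.3
```

```bash
python3 - <<'E'
from h import *
for i in range(3): W=cam("wrist","w5")
T=cam("top","t5")
s=env.state(); print(s["time_s"],s["position"],s["tool_rot"].round(3),s["contact_force"].round(1),s["finger_gap"],W["C"].round(0),s["qpos"].round(2))
E
```

```text
11.25 [557.24854871 -80.33098856 220.53618924] [[ 0.003  0.004 -1.   ]
 [ 1.     0.027  0.003]
 [ 0.027 -1.    -0.003]] [ 0.7  0.5 -0.6] 60.09969140852485 [481. -83. 290.] [-0.15  0.34 -0.08  1.15  0.03 -0.15]
```

View pics/w5.png

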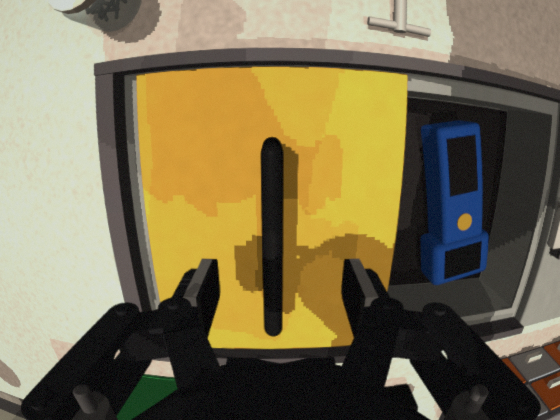

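```bash
python3 - <<'E'
from h import *
T,W=cam("top"),cam("wrist")
for t,w in(((299.5,217),(272,142)),((298.4,176),(274,332))):
    print(tri(T,t,W,w), plane(W,w,122).round(1), plane(T,t,122).round(1))
b=blobs(T,*YEL); 
s=env.state();print(s["position"])
E
```

```text
(array([496.78638988, -82.56687039, 135.35641929]), np.float64(0.6169343257047206)) [498.4 -82.6 122. ] [497.6 -83.2 122. ]
(array([612.59902469, -81.62171279, 129.58436862]), np.float64(2.5109594381511555)) [619.  -82.9 122. ] [614.  -80.8 122. ]
[557.41877054 -80.33563431 220.94132862]
```

Call:
jog_arm([
  [[-4.5,10,0],0],
  [[-4.5,20,0],0],
  [[-4.5,32,0],0],
  [[-4.5,40,0],0],
  [[-4.5,42,0],0],
])

```text
time_s: 11.77
position: [556.8, -83.7, 177.1]
tool_rot: [[0.001, 0.002, -1.0], [1.0, 0.027, 0.001], [0.027, -1.0, -0.002]]
contact_force: [0.7, -0.7, 0.5]
finger_gap: 60.0
```

Call:
jog_arm([
  [[0,0,0],0],
  [[0,0,0],0],
  [[0,0,0],0],
  [[0,0,0],0],
  [[0,0,0],0],
], hand=2, force=40)

```text
time_s: 12.18
position: [558.1, -83.8, 180.0]
tool_rot: [[0.001, 0.006, -1.0], [1.0, 0.027, 0.001], [0.027, -1.0, -0.006]]
contact_force: [-0.3, -0.4, 3.5]
finger_gap: 10.4
```

Call:
jog_arm([
  [[0,0,0],0],
  [[0,0,0],0],
  [[0,0,0],0],
  [[0,0,0],0],
  [[0,0,0],0],
])

```text
time_s: 12.6
position: [558.1, -83.8, 180.0]
tool_rot: [[0.001, 0.006, -1.0], [1.0, 0.027, 0.001], [0.027, -1.0, -0.006]]
contact_force: [-0.6, 1.0, 5.4]
finger_gap: 10.4
```

Call:
jog_arm([
  [[12,0.3,0],0],
  [[30,0.8,0],0],
  [[48,1.3,0],0],
  [[66,1.8,0],0],
  [[80,2.1,0],0],
])

```text
time_s: 13.02
position: [558.2, -3.0, 180.0]
tool_rot: [[0.001, 0.006, -1.0], [1.0, 0.026, 0.001], [0.026, -1.0, -0.006]]
contact_force: [0.1, -2.4, 3.4]
finger_gap: 10.4
```

Call:
jog_arm([
  [[16,0.4,0],0],
  [[32,0.8,0],0],
  [[48,1.3,0],0],
  [[60,1.6,0],0],
  [[68,1.8,0],0],
])

```text
time_s: 13.43
position: [558.3, 65.2, 179.9]
tool_rot: [[0.0, 0.006, -1.0], [1.0, 0.027, 0.0], [0.027, -1.0, -0.006]]
contact_force: [-0.0, -2.3, 6.0]
finger_gap: 10.7
```

Call:
jog_arm([
  [[2,0,0],0],
  [[3,0,0],0],
  [[4,0.1,0],0],
  [[5,0.1,0],0],
  [[5,0.1,0],0],
])

```text
time_s: 13.85
position: [558.4, 69.4, 180.0]
tool_rot: [[0.001, 0.006, -1.0], [1.0, 0.027, 0.001], [0.027, -1.0, -0.006]]
contact_force: [0.5, -1.0, 5.7]
finger_gap: 10.4
```

Call:
jog_arm([
  [[1,0,0],0],
  [[2,0,0],0],
  [[3,0,0],0],
  [[4,0,0],0],
  [[4,0,0],0],
])

```text
time_s: 14.27
position: [558.4, 73.3, 180.0]
tool_rot: [[0.001, 0.006, -1.0], [1.0, 0.027, 0.001], [0.027, -1.0, -0.006]]
contact_force: [1.4, -1.6, 6.0]
finger_gap: 10.2
```

Call:
jog_arm([
  [[1,0,0],0],
  [[2,0,0],0],
  [[2,0,0],0],
  [[3,0,0],0],
  [[3,0,0],0],
])

```text
time_s: 14.68
position: [558.4, 75.9, 180.0]
tool_rot: [[0.001, 0.006, -1.0], [1.0, 0.026, 0.001], [0.026, -1.0, -0.006]]
contact_force: [1.2, -4.0, 5.3]
finger_gap: 10.4
```

Call:
jog_arm([
  [[1,0,0],0],
  [[2,0,0],0],
  [[2,0,0],0],
  [[2,0,0],0],
  [[2,0,0],0],
])

```text
time_s: 15.1
position: [558.4, 76.3, 179.9]
tool_rot: [[0.003, 0.006, -1.0], [1.0, 0.022, 0.003], [0.022, -1.0, -0.006]]
contact_force: [2.3, -13.6, 6.7]
finger_gap: 10.3
```

Call:
jog_arm([
  [[0,0,0],0],
  [[0,0,0],0],
  [[0,0,0],0],
  [[0,0,0],0],
  [[0,0,0],0],
], hand=60)

```text
time_s: 15.52
position: [557.8, 78.5, 179.4]
tool_rot: [[0.0, 0.004, -1.0], [1.0, 0.027, 0.001], [0.027, -1.0, -0.004]]
contact_force: [-0.1, 0.0, 0.8]
finger_gap: 60.1
```

Call:
jog_arm([
  [[0,-15,0],0],
  [[0,-40,0],0],
  [[0,-70,0],0],
  [[0,-100,0],0],
  [[0,-115,0],0],
])

```text
time_s: 15.93
position: [557.9, 75.4, 298.1]
tool_rot: [[0.0, 0.008, -1.0], [1.0, 0.028, 0.001], [0.028, -1.0, -0.008]]
contact_force: [1.2, 0.3, -0.5]
finger_gap: 59.8
```

Call:
jog_arm([
  [[25,0,-9],0],
  [[50,0,-18],0],
  [[75,0,-27],0],
  [[100,0,-36],0],
  [[120,0,-42],0],
])

```text
time_s: 16.35
position: [599.9, 197.0, 297.9]
tool_rot: [[0.0, 0.005, -1.0], [1.0, 0.027, 0.0], [0.027, -1.0, -0.005]]
contact_force: [0.2, -0.5, 0.2]
finger_gap: 59.8
```

```bash
python3 - <<'E'
from h import *
for i in range(3): W=cam("wrist","w6")
T=cam("top","t6"); S=cam("scene","s6")
s=env.state(); print(s["time_s"],s["position"],s["tool_rot"].round(3),s["finger_gap"],W["C"].round(0),s["qpos"].round(2))
m=cv2.inRange(cv2.cvtColor(W["img"],cv2.COLOR_RGB2HSV),*RED)
e=cv2.fitEllipse(cv2.findNonZero(m)); print(e,plane(W,e[0],128))
E
```

```text
16.6 [599.11431914 194.90682053 297.77773016] [[ 0.     0.004 -1.   ]
 [ 1.     0.026  0.   ]
 [ 0.026 -1.    -0.004]] 60.093996077363336 [524. 195. 367.] [0.31 0.42 0.23 1.37 0.02 0.31]
((360.296142578125, 154.74246215820312), (160.4312286376953, 164.82725524902344), 128.72337341308594) [557.06170977 262.57102318 128.        ]
```

View pics/w6.png

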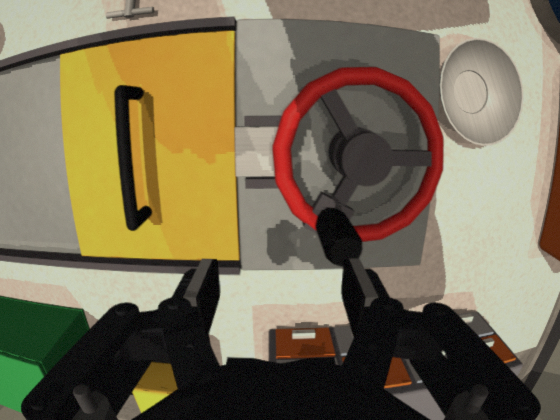

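```bash
python3 - <<'E'
from h import *
from scipy.optimize import least_squares
W=cam("wrist"); h=cv2.cvtColor(W["img"],cv2.COLOR_RGB2HSV)
m=cv2.inRange(h,*RED); n,l,s,ce=cv2.connectedComponentsWithStats(m); k=1+np.argmax(s[1:,4])
hull=cv2.convexHull(cv2.findNonZero((l==k).astype(np.uint8)))[:,0]
for z in(125,128,132):
    P=np.array([plane(W,p,z)[:2] for p in hull])
    f=least_squares(lambda q:np.hypot(*(P-q[:2]).T)-q[2],[558,265,70],loss="soft_l1"); print(z,f.x.round(1),round(f.cost,1))
hub=((h[...,2]<60)).astype(np.uint8)
for nme,uv,z in(("knobtop",(345,246),191),("knobbase",(328,218),132),("knobmid",(337,232),165),("hub",(366,158),135)):
    p=plane(W,uv,z); d=p[:2]-(558,268); print(nme,p.round(1),np.hypot(*d).round(1),-np.arctan2(d[1],d[0]))
T=cam("top")
ok=[plane(T,(180.4,176),z).round(1) for z in(170,185)]; print(ok)
c=W["img"][120:290,260:420,::-1]; cv2.imwrite("pics/k6.png",cv2.resize(c,None,fx=3.5,fy=3.5,interpolation=2))
E
```

```text
125 [559.6 266.8  70.5] 5.0
128 [559.2 265.9  69.6] 4.9
132 [558.6 264.7  68.4] 4.8
knobtop [603. 236. 191.] 55.2 0.6177286118795443
knobbase [605.5 235.5 132. ] 57.6 0.6009352998758863
knobmid [604.1 236.1 165. ] 56.1 0.6046672237659293
hub [557.7 262.  135. ] 6.0 1.6134812139746721
[array([604.7, 239.7, 170. ]), array([601.8, 235.8, 185. ])]
```

View pics/k6.png

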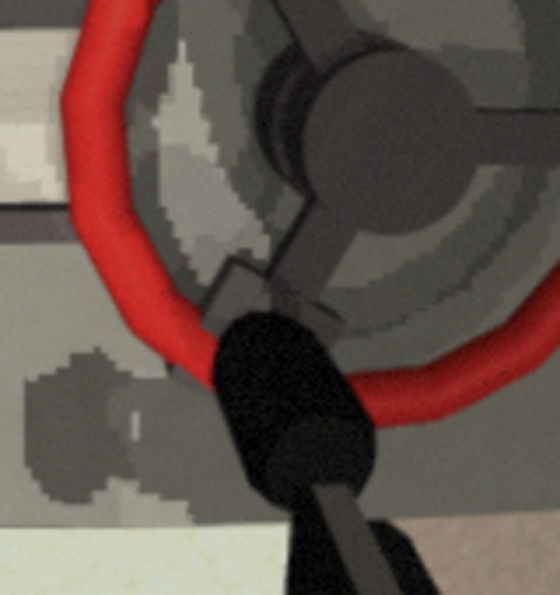

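Call:
jog_arm([
  [[10,0,-2],0],
  [[20,0,-3],0],
  [[30,0,-4.5],0],
  [[38,0,-6],0],
  [[40.5,0,-6],0],
])

```text
time_s: 17.12
position: [605.7, 237.4, 299.0]
tool_rot: [[-0.0, 0.005, -1.0], [1.0, 0.027, -0.0], [0.027, -1.0, -0.005]]
contact_force: [-0.6, 0.1, -0.4]
finger_gap: 60.0
```

Call:
jog_arm([
  [[0,12,0],0],
  [[0,28,0],0],
  [[0,46,0],0],
  [[0,64,0],0],
  [[0,75,0],0],
])

```text
time_s: 17.53
position: [605.3, 237.8, 222.2]
tool_rot: [[0.0, 0.003, -1.0], [1.0, 0.026, 0.0], [0.026, -1.0, -0.003]]
contact_force: [-0.5, -0.2, 0.5]
finger_gap: 60.2
```

Call:
jog_arm([
  [[0,0,0],0],
  [[0,0,0],0],
  [[0,0,0],0],
  [[0,0,0],0],
  [[0,0,0],0],
])

```text
time_s: 17.95
position: [606.3, 237.8, 225.3]
tool_rot: [[0.001, 0.007, -1.0], [1.0, 0.027, 0.001], [0.027, -1.0, -0.007]]
contact_force: [0.4, -0.6, -0.4]
finger_gap: 59.9
```

```bash
python3 - <<'E'
from h import *
W=cam("wrist","w7")
s=env.state(); print(s["time_s"],s["position"],s["tool_rot"].round(3),s["contact_force"].round(1),W["C"].round(0))
cv2.imwrite("pics/w7.png",W["img"][60:420,100:460,::-1])
E
```

```text
18.0 [606.18558426 237.6942461  225.1159018 ] [[ 0.001  0.006 -1.   ]
 [ 1.     0.027  0.001]
 [ 0.027 -1.    -0.006]] [-0.6  0.8  0.3] [530. 235. 295.]
```

View pics/w7.png

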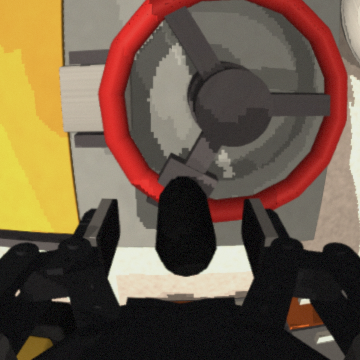

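Call:
jog_arm([
  [[0,0,0],0],
  [[0,0,0],0],
  [[0,0,0],0],
  [[0,0,0],0],
  [[0,0,0],0],
], hand=15, force=30)

```text
time_s: 18.42
position: [605.9, 237.8, 224.7]
tool_rot: [[0.001, 0.006, -1.0], [1.0, 0.027, 0.001], [0.027, -1.0, -0.006]]
contact_force: [-1.1, 1.0, 3.5]
finger_gap: 24.9
```

Call:
jog_arm([
  [[0,0,0],0],
  [[0,0,0],0],
  [[0,0,0],0],
  [[0,0,0],0],
  [[0,0,0],0],
])

```text
time_s: 18.83
position: [606.0, 237.8, 224.7]
tool_rot: [[0.001, 0.006, -1.0], [1.0, 0.027, 0.001], [0.027, -1.0, -0.006]]
contact_force: [-1.3, 0.6, 5.4]
finger_gap: 24.8
```

```bash
cat > circ.py <<'E'
import numpy as np
def table(ax=(558.7,267.),q0=0.524,q1=6.92,n=40,r=55.):
    q=np.linspace(q0,q1,n+1); P=np.c_[ax[0]+r*np.cos(q),ax[1]-r*np.sin(q)]
    for k in range(0,n,5):
        D=P[k+1:k+6]-P[k]
        print("q",q[k+5].round(2),"end",(P[k+5]-(.4,1.5)).round(1),[[[round(d[1],1),round(.006*d[0]+.027*d[1],1),round(-d[0],1)],0] for d in D.tolist()])
E
python3 -c "
from circ import *; table()
from workcell import env; s=env.state(); print(s['time_s'],s['position'],s['contact_force'].round(1),s['finger_gap'])"
```

```text
q 1.32 end [571.8 212.2] [[[-7.2, -0.2, 5.0], 0], [[-13.6, -0.4, 11.1], 0], [[-18.9, -0.6, 18.1], 0], [[-23.0, -0.8, 25.8], 0], [[-25.8, -0.9, 34.2], 0]]
q 2.12 end [529.4 218.7] [[[-1.5, -0.1, 8.7], 0], [[-1.5, -0.1, 17.4], 0], [[-0.2, -0.2, 26.1], 0], [[2.5, -0.1, 34.5], 0], [[6.5, -0.1, 42.3], 0]]
q 2.92 end [504.6 253.5] [[[5.2, 0.1, 7.1], 0], [[11.4, 0.2, 13.3], 0], [[18.6, 0.4, 18.4], 0], [[26.5, 0.6, 22.2], 0], [[34.9, 0.8, 24.8], 0]]
q 3.72 end [512.3 295.7] [[[8.7, 0.2, 1.2], 0], [[17.5, 0.5, 1.0], 0], [[26.1, 0.7, -0.5], 0], [[34.4, 0.9, -3.5], 0], [[42.1, 1.2, -7.7], 0]]
q 4.52 end [547.9 319.5] [[[6.9, 0.2, -5.4], 0], [[12.9, 0.4, -11.8], 0], [[17.8, 0.6, -19.1], 0], [[21.5, 0.7, -27.1], 0], [[23.8, 0.9, -35.6], 0]]
q 5.32 end [589.7 310.6] [[[1.0, 0.1, -8.7], 0], [[0.5, 0.1, -17.5], 0], [[-1.3, 0.1, -26.1], 0], [[-4.4, 0.1, -34.3], 0], [[-8.9, 0.0, -41.9], 0]]
q 6.12 end [612.6 274.4] [[[-5.6, -0.1, -6.8], 0], [[-12.2, -0.3, -12.6], 0], [[-19.6, -0.4, -17.3], 0], [[-27.7, -0.6, -20.7], 0], [[-36.2, -0.8, -22.8], 0]]
q 6.92 end [602.5 232.8] [[[-8.8, -0.2, -0.7], 0], [[-17.5, -0.5, -0.0], 0], [[-26.1, -0.7, 2.0], 0], [[-34.2, -1.0, 5.4], 0], [[-41.6, -1.2, 10.1], 0]]
18.8333 [605.96354172 237.7814743  224.65587677] [-1.3  0.6  5.4] 24.778009555729827
```

Call:
jog_arm([
  [[-7.2,-0.2,5],0],
  [[-13.6,-0.4,11.1],0],
  [[-18.9,-0.6,18.1],0],
  [[-23,-0.8,25.8],0],
  [[-25.8,-0.9,34.2],0],
])

```text
time_s: 19.25
position: [571.6, 212.1, 224.7]
tool_rot: [[0.001, 0.006, -1.0], [1.0, 0.028, 0.001], [0.028, -1.0, -0.006]]
contact_force: [-0.8, 8.0, 4.8]
finger_gap: 25.3
```

Call:
jog_arm([
  [[-1.5,-0.1,8.7],0],
  [[-1.5,-0.1,17.4],0],
  [[0,-0.2,26.1],0],
  [[3,-0.1,34.5],0],
  [[7,-0.1,42.3],0],
])

```text
time_s: 19.67
position: [529.4, 218.9, 224.7]
tool_rot: [[0.001, 0.007, -1.0], [1.0, 0.027, 0.001], [0.027, -1.0, -0.007]]
contact_force: [4.7, 4.0, 2.0]
finger_gap: 25.3
```

Call:
jog_arm([
  [[5.2,0.1,7.1],0],
  [[11.4,0.2,13.3],0],
  [[18.6,0.4,18.4],0],
  [[26.5,0.6,22.2],0],
  [[34.9,0.8,24.8],0],
])

```text
time_s: 20.08
position: [504.6, 254.1, 224.7]
tool_rot: [[0.001, 0.007, -1.0], [1.0, 0.026, 0.001], [0.026, -1.0, -0.006]]
contact_force: [6.4, -0.8, 3.6]
finger_gap: 25.2
```

Forces are small and the position tracks the plan, so I'll continue.

Call:
jog_arm([
  [[8.7,0.2,1.2],0],
  [[17.5,0.5,1],0],
  [[26.1,0.7,-0.5],0],
  [[34.4,0.9,-3.5],0],
  [[42.1,1.2,-7.7],0],
])

```text
time_s: 20.5
position: [512.2, 295.9, 224.6]
tool_rot: [[0.001, 0.006, -1.0], [1.0, 0.025, 0.001], [0.025, -1.0, -0.006]]
contact_force: [3.6, -4.6, 9.3]
finger_gap: 25.2
```

Call:
jog_arm([
  [[6.9,0.2,-5.4],0],
  [[12.9,0.4,-11.8],0],
  [[17.8,0.6,-19.1],0],
  [[21.5,0.7,-27.1],0],
  [[23.8,0.9,-35.6],0],
])

```text
time_s: 20.92
position: [547.3, 319.8, 224.6]
tool_rot: [[0.001, 0.004, -1.0], [1.0, 0.026, 0.001], [0.026, -1.0, -0.004]]
contact_force: [-1.9, -3.6, 10.5]
finger_gap: 25.2
```

Call:
jog_arm([
  [[1,0.1,-8.7],0],
  [[0.5,0.1,-17.5],0],
  [[-1.3,0.1,-26.1],0],
  [[-4.4,0.1,-34.3],0],
  [[-8.9,0,-41.9],0],
])

```text
time_s: 21.33
position: [589.4, 311.4, 224.7]
tool_rot: [[0.0, 0.004, -1.0], [1.0, 0.027, 0.0], [0.027, -1.0, -0.004]]
contact_force: [-1.8, 2.0, 9.1]
finger_gap: 25.3
```

Call:
jog_arm([
  [[-5.6,-0.1,-6.8],0],
  [[-12.2,-0.3,-12.6],0],
  [[-19.6,-0.4,-17.3],0],
  [[-27.7,-0.6,-20.7],0],
  [[-36.5,-0.8,-22.8],0],
])

```text
time_s: 21.75
position: [612.8, 274.8, 224.6]
tool_rot: [[0.0, 0.006, -1.0], [1.0, 0.028, 0.0], [0.028, -1.0, -0.006]]
contact_force: [-0.1, 2.4, 6.5]
finger_gap: 24.8
```

Call:
jog_arm([
  [[-8.8,-0.2,-0.7],0],
  [[-17.5,-0.5,0],0],
  [[-24,-0.6,1.4],0],
  [[-30,-0.8,3.3],0],
  [[-36,-1,6.3],0],
])

```text
time_s: 22.17
position: [606.2, 238.4, 224.6]
tool_rot: [[0.001, 0.006, -1.0], [1.0, 0.027, 0.001], [0.027, -1.0, -0.006]]
contact_force: [1.1, 1.7, 7.6]
finger_gap: 24.8
```

Call:
jog_arm([
  [[-1.2,0,0.7],0],
  [[-2.4,0,1.4],0],
  [[-3.6,-0.1,2.2],0],
  [[-4.2,-0.1,2.6],0],
  [[-4.2,-0.1,2.6],0],
])

```text
time_s: 22.58
position: [603.5, 234.1, 224.7]
tool_rot: [[0.001, 0.006, -1.0], [1.0, 0.026, 0.001], [0.026, -1.0, -0.005]]
contact_force: [2.0, -1.6, 7.8]
finger_gap: 24.9
```

Call:
jog_arm([
  [[-0.8,0,0.6],0],
  [[-1.5,0,1],0],
  [[-2,0,1.3],0],
  [[-2,0,1.3],0],
  [[-2,0,1.3],0],
])

```text
time_s: 23.0
position: [603.1, 233.6, 224.7]
tool_rot: [[-0.0, 0.007, -1.0], [1.0, 0.029, 0.0], [0.029, -1.0, -0.007]]
contact_force: [6.4, 6.6, 4.4]
finger_gap: 24.9
```

Call:
jog_arm([
  [[-0.8,0,0.5],0],
  [[-1.6,0,1],0],
  [[-1.6,0,1],0],
  [[-1.6,0,1],0],
  [[-1.6,0,1],0],
])

```text
time_s: 23.42
position: [602.9, 233.3, 224.7]
tool_rot: [[-0.001, 0.009, -1.0], [0.999, 0.032, -0.001], [0.032, -0.999, -0.009]]
contact_force: [10.1, 12.4, 1.6]
finger_gap: 25.3
```

Call:
jog_arm([
  [[1.6,0,-1],0],
  [[1.6,0,-1],0],
  [[1.6,0,-1],0],
  [[1.6,0,-1],0],
  [[1.6,0,-1],0],
])

```text
time_s: 23.83
position: [603.1, 233.6, 224.7]
tool_rot: [[-0.0, 0.007, -1.0], [1.0, 0.029, 0.0], [0.029, -1.0, -0.007]]
contact_force: [5.9, 6.2, 5.3]
finger_gap: 25.1
```

Call:
jog_arm([
  [[0,0,0],0],
  [[0,0,0],0],
  [[0,0,0],0],
  [[0,0,0],0],
  [[0,0,0],0],
], hand=60)

```text
time_s: 24.25
position: [601.9, 231.9, 223.6]
tool_rot: [[0.001, 0.004, -1.0], [1.0, 0.026, 0.001], [0.026, -1.0, -0.004]]
contact_force: [0.4, 0.2, 0.1]
finger_gap: 59.7
```

Call:
jog_arm([
  [[0,-15,0],0],
  [[0,-40,0],0],
  [[0,-65,0],0],
  [[0,-90,0],0],
  [[0,-100,0],0],
])

```text
time_s: 24.67
position: [602.3, 229.3, 327.4]
tool_rot: [[0.001, 0.008, -1.0], [1.0, 0.028, 0.001], [0.028, -1.0, -0.008]]
contact_force: [0.0, 1.1, 1.1]
finger_gap: 59.8
```

Call:
jog_arm([
  [[-25,0,9],0],
  [[-50,0,18],0],
  [[-75,0,27],0],
  [[-100,0,36],0],
  [[-120,0,42],0],
])

```text
time_s: 25.08
position: [558.6, 107.9, 320.0]
tool_rot: [[0.001, 0.004, -1.0], [1.0, 0.026, 0.001], [0.026, -1.0, -0.004]]
contact_force: [0.1, 0.3, -0.5]
finger_gap: 60.3
```

```bash
python3 - <<'E'
from h import *
from scipy.optimize import least_squares
for i in range(4): W=cam("wrist","w8")
T=cam("top","t8"); s=env.state(); print(s["time_s"],s["position"],s["contact_force"].round(1),s["finger_gap"])
v=cv2.cvtColor(T["img"],cv2.COLOR_RGB2HSV)
# lid centre and rows in the top view, bowl/jar change against the first picture
b=max(blobs(T,*YEL),key=lambda b:b[0]); P=np.array([plane(T,p,88)[:2] for p in b[2][:,0]]); print("lid top view",P.min(0),P.max(0),b[0])
y=max(blobs(W,*YEL,amin=300),key=lambda b:b[0]); Q=np.array([plane(W,p,88)[:2] for p in y[2][:,0]]); print("lid wrist",Q.min(0),Q.max(0))
m=(v[165:190,165:198,2]<50); r,c=np.nonzero(m); p=(c.mean()+165,r.mean()+165) if len(r) else None; print("knob px now",p,len(r), p and plane(T,p,180).round(1))
t0=cv2.imread("pics/top0.png")[:,:,::-1]; d=cv2.absdiff(t0,T["img"]).max(2)
for n,q in(("bowl",(95,195,150,250)),("jar",(333,250,365,278))): print(n,d[q[1]:q[3],q[0]:q[2]].mean().round(1),(d[q[1]:q[3],q[0]:q[2]]>60).sum())
E
```

```text
25.3333 [559.90089274 109.59941889 320.34584672] [ 1.2  0.4 -0.3] 60.566946667161346
lid top view [477.48242664  -8.47856338] [662.0737434 114.2840114] 1623
lid wrist [454.1300585  -10.00774375] [663.85747054 164.5891961 ]
knob px now None 0 None
bowl 14.5 156
jar 23.2 168
```

```bash
python3 - <<'E'
from h import *
S=cam("scene"); T=cam("top"); g=lambda a:cv2.cvtColor(a,cv2.COLOR_RGB2GRAY)
for n,C,q in(("bowl scene",S,(357,150,393,182)),("jar scene",S,(203,215,225,243)),("bowl top",T,(98,198,148,248)),("jar top",T,(335,252,363,276))):
    f=g(cv2.imread(f"pics/{n.split()[1]}0.png")[:,:,::-1]); t=f[q[1]:q[3],q[0]:q[2]]; a=g(C["img"])[q[1]-12:q[3]+12,q[0]-12:q[2]+12]
    r=cv2.matchTemplate(a,t,cv2.TM_CCOEFF_NORMED); _,m,_,l=cv2.minMaxLoc(r); print(n,"shift px",l[0]-12,l[1]-12,round(m,3))
s=env.state(); print(s["time_s"],abs(s["joint_vel"]).max(),s["contact_force"])
W=cam("wrist"); h=cv2.cvtColor(W["img"],cv2.COLOR_RGB2HSV); m=cv2.inRange(h,*RED)
k=max(cv2.findContours(m,0,1)[0],key=cv2.contourArea); P=np.array([plane(W,p,128)[:2] for p in cv2.convexHull(k)[:,0]]); print("rim seen",P.min(0),P.max(0))
u=[W["R"]@(np.array(p)-W["C"]) for p in((558.7+55*np.cos(.617),267-55*np.sin(.617),191.),)]
for d in u:
    th=np.arctan2(np.hypot(*d[:2]),d[2]); e=d[:2]/np.hypot(*d[:2])*th*W["K"][0,0]+W["K"][:2,2]; print("knob top expected px",e)
    x,y=e.astype(int); b=h[max(0,y-25):y+25,max(0,x-25):x+25,2]; r,c=np.nonzero(b<45); print("dark n",len(r),"centre",c.mean()+max(0,x-25),r.mean()+max(0,y-25))
E
```

```text
bowl scene shift px 0 0 0.973
jar scene shift px 0 0 0.815
bowl top shift px -1 0 0.794
jar top shift px 0 0 0.828
25.4333 0.006318394031947678 [-0.01275108 -0.22787078 -0.13526768]
rim seen [489.98179915 197.39261394] [626.13773174 335.41995886]
knob top expected px [437.70277479 276.72614316]
dark n 1035 centre 428.57294685990337 268.2618357487923
```

```bash
python3 -c "
from workcell import env
print(env.finish_job()); s=env.state(); print(s['time_s'],s['contact_force'])"
```

```text
the job is handed in; nothing more can be done
None
the job is handed in; nothing more can be done
```

The job is done and was handed in at about 25.4 s of the 64 s allowed; no verdict was reported. I gripped the leftmost stud finder by its waist and set it flat and face up in the bay. Then I slid the lid shut and wound the handwheel clockwise to its stop, let go and moved clear.

**Last checks**
- **Finder:** it lay at about (559, 88), roughly 10 mm from the bay centre. Its outline measured 149 × 64 mm at the expected height. I saw this before closing the lid.
- **Lid:** the closing push stopped at 13.6 N. Afterwards the wrist camera put the lid from y = -10 to 165, centred at 77, where the shut position should be.
- **Handwheel:** the knob stopped against about 16 N at a computed 6.90 rad. I could not see the bolt's end position directly, so that rests on this contact and on the knob's dark blob in the last wrist image, which lay about 12 px from where I expected its top.
- **Bowl and jar:** image matching showed no shift beyond 1 px. Some matches were weak (0.79–0.83), which I put down to changed shadows.

**What went wrong or disagreed**
- While carrying the finder, joint 6 reached its range limit. The tool stopped short and stayed tilted by about 0.027 rad, so I placed the finder turned about 0.2 rad and rotated the tool half a turn for the lid and wheel.
- In the last top view the arm hid the wheel, so I could not check the knob there.
- My first two-view estimates of the handle's and knob's positions were poor, so I measured both again from the wrist camera.

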